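Draw the slide gate of the wide grinding-ball dispenser

ROBOT

A 6-joint arm with a two-finger parallel gripper is mounted at the origin on the work surface. World frame = base frame: x ahead of the robot, y to its left, z up, the work surface at z = 0. Lengths are in mm, angles in degrees, forces in N, time in s.
With the tool pointing down it reaches from about 350 to 875 mm from the base axis. Payload 4.2 kg.
Tool frame: the origin (TCP) lies midway between the tips of the shut fingers; the grasp point (between the pads) lies 19 mm behind it; z points along the fingers, y is the line along which they close (so a half turn about z gives the same grasp; the last joint's range is limited). The gripper opens to 87 mm and grips with 3 to 60 N. Pads are 19 mm wide; open, the fingers measure 117 mm over their backs; the gripper's body (75 mm by 190 mm) begins 51 mm behind the grasp point.
Start: joints at [87.353, 22.042, 0.453, 0, -68.411, -14.817], TCP at [187.532, 596.18, 222.55] pointing down, gripper open.
Joint ranges: [-179.83, 179.83], [-69.29, 118.12], [-61.27, 80.66], [-181.25, 117.63], [-171.15, -9.14], [-177.46, 177.46]. Speed limits (degrees/s): [159.86, 159.86, 180, 180, 180, 180].

INTERFACE

Orientations are given as [roll, pitch, yaw] about the fixed x, y, z axes, in that order (R = Rz(yaw) Ry(pitch) Rx(roll)).
In Python, from plant import env gives the robot as it stands.
- The arm moves only by the tool step_arm, never from a script. Its argument "moves" is a list of rows, each an object of numbers: "fingers": the opening, from -1 (shut) to 1 (fully open); "tx", "ty", "tz": the shift along the tool's x, y, z in mm; "wx", "wy", "wz": the turn, a rotation vector about the tool's x, y, z in rad. A call has 1 to 5 rows; each row shifts and turns the commanded pose from where the row before left it, along the tool's axes as they then stand; what a row does not reach is not made up. A row lasts 1/10 s, in which the tool goes at most 50 mm and 8.59 degrees, less where a joint would pass 70% of its speed; a pose out of reach is approached as far as the arm can. A call is refused whole if a number of a shift passes 50 or a number of a turn 0.15, either way. A call with a gripper value outside its range is refused whole. The fingers move at their own pace and stop on an object; "grip_force" is the grip in N (left out, the last holds). Time passes only in rows, so rows that do not move let the fingers close. It gives the time, the measured TCP pose, the force, the opening and the grip force at its end, in the units of the state.
- env.get_obs(): the state, without advancing time (a new reading comes with each control period).
- env.read_camera(name): name is "scene" or "top" or "wrist"; returns a dict with "pixels" (420x560x3 uint8, blue, green, red), "range_z" (420x560 float32, mm along the optical axis (not along the pixel's ray), 0 where there is no reading), "mtx" (3x3 intrinsics, pixels), "D" ([k1, k2, p1, p2, k3] as OpenCV has them; the pictures are not rectified), "world_from_camera" (4x4, takes a point from camera to world coordinates). Camera axes: x right, y down, z forward; pixel columns grow to the right and rows downward; lengths in mm; the calibration is good to about 2 mm. A picture is of the moment at which its call begins.
- env.finish_job(): hands the job in; it is judged then, once.
The state is a dict: "time_s": time; "joint_positions": joint angles; "dq": joint speeds; "tau": joint torques, N m; "tcp_pos": TCP position; "orientation": TCP orientation; "ft_force": force on the tool from outside, world axes, zero at the start; "wrist_torque": the same for the moment, N m; "finger_gap": finger opening in mm; "gripper_force": force on a finger pad.
Only numpy, scipy, OpenCV 4.12 (cv2) and the standard library are available. Lean on these libraries where they do the work, as an engineer would, in place of code of your own. Each camera call takes 0.05 s, during which the arm holds its last target. There are 200 camera calls.

TASK

Two ball dispensers stand on the lab bench, one with a wide funnel and one with a slim funnel. Draw the slide gate of the wide-funnel dispenser straight out by its black grip until it hits its end stop, so that the grinding ball drops into the cup below, then let go and leave the gate out. Leave the slim dispenser's gate shut.

Things in the scene. Friction and masses are not known exactly. Their poses are not given: they have to be found in the camera images.
- wide_grip (a point): Centre of the black upright grip on the wide dispenser's gate, 141 mm above the bench. The grip is a block 24 (x) by 14 (y) by 50 mm tall, top at 161 mm, foot on the gate plate at 111 mm. Axes: z up, the gate is drawn out along -x; the funnel's axis lies on the +x side, 120 mm away when shut, 180 mm when fully drawn. Rails and stop blocks, up to 124 mm high, end 80 mm from the funnel's axis.
- wide_gate (a joint): How far the wide dispenser's steel gate is drawn out, in m: 0 shut, 0.060 at the end stop. It starts within 12 mm of shut, slides with about 3 N of friction and stays where it is left. The dispenser is fixed: white base and rear column, round aluminium funnel 120 mm across with its rim 205 mm above the bench.
- wide_ball_center (a point): Centre of the steel grinding ball, 25 mm in diameter, about 64 g, that rests loose on the gate inside the wide dispenser's chute (bore 34 mm). It drops when the gate has been drawn about 25 mm, into the fixed steel cup (72 mm across, rim 66 mm above the bench) straight below.
- slim_gate (a joint): How far the gate of the other dispenser is drawn out, in m: the same stand, gate and grip, but a slim funnel 54 mm across with its rim 190 mm above the bench. It starts within 6 mm of shut (0) and is to be left alone.

How it is judged:
By the outcome, as a careful person would: the job done as asked, in the order asked, and still so for the second after the job is handed in, with the robot touching nothing.
It also fails if it takes over 29 s, if anything falls off the work surface, if the arm or the gripper's body presses on something with over 40 N, if the wrist force passes 120 N, or if a joint passes its speed limit or range.

## Working session

There is one attempt and no reset: what is moved stays moved. The work goes in short steps, Python scripts to look and compute and a tool call to move; the robot and the scene stay as the last step left them, time stands still between calls to the robot, and variables do not carry over. Pictures are saved under pics/ and viewed, at most 10 in all, crops included, and the job is handed in when it is done.

Besides the shell and the picture viewer there is one more tool, called after "Call:" as name([rows], argument=value, ...), one row to a line, values as JSON. step_arm: Moves the arm, as the interface text tells. Its arguments: {"type":"object","properties":{"moves":{"type":"array","items":{"type":"object","properties":{"fingers":{"type":"number"},"tx":{"type":"number"},"ty":{"type":"number"},"tz":{"type":"number"},"wx":{"type":"number"},"wy":{"type":"number"},"wz":{"type":"number"}}}},"grip_force":{"type":"number"}},"required":["moves"]}

```bash
mkdir -p pics
cat > h.py <<'E'
import numpy as np, cv2
from plant import env
def snap(n,f):
    c=env.read_camera(n); cv2.imwrite(f'pics/{f}.png',c['pixels']); np.savez(f'pics/{f}.npz',**c); return c
def px(c,u,v,z=None):
    "world point of pixel: by depth (median 3x3), or by plane height z"
    n=cv2.undistortPoints(np.array([[[u,v]]],float),c['mtx'],c['D'])[0,0]
    T=c['world_from_camera']; r=np.array([n[0],n[1],1.])
    if z is None:
        d=np.median(c['range_z'][v-1:v+2,u-1:u+2])
    else: d=(z-T[2,3])/(T[:3,:3]@r)[2]
    return T[:3,:3]@(r*d)+T[:3,3]
E
python3 - <<'E'
from h import *
for n in('scene','top'): snap(n,n+'0')
o=env.get_obs(); print(o['time_s'],o['tcp_pos'],o['orientation'],o['ft_force'])
E
```

```text
0.1 [187.3731816  595.6780391  221.56172982] [ 1.79884879e+02 -5.39113131e-03 -1.74719630e+01] [-0.53298277  0.80174027 -0.05459448]
```

View pics/scene0.png

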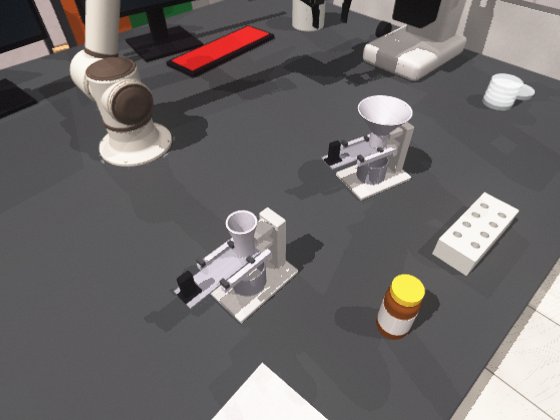

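View pics/top0.png

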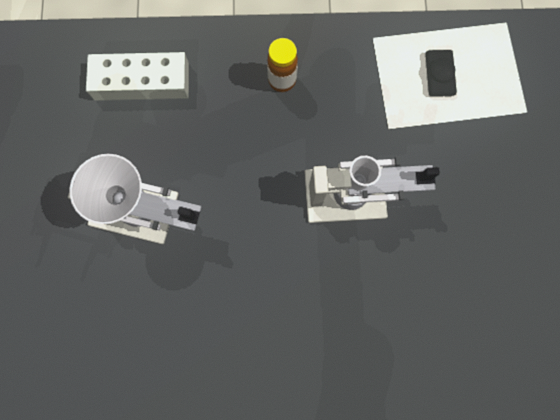

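The scene picture shows the wide funnel at (384,112), with its grip at (334,152). In the top picture the wide funnel is at (105,188), its grip at about (188,215), and the slim grip at (427,175). I'll enlarge the wide one and measure it.

Run:
```python
from h import *
c=dict(np.load('pics/top0.npz')); s=dict(np.load('pics/scene0.npz'))
a=c['pixels'][140:260,60:220]; b=s['pixels'][95:195,310:443]
cv2.imwrite('pics/crop1.png',np.hstack([cv2.resize(a,(640,480),interpolation=2)[:, 160:],cv2.resize(b[:, :80],(320,400),interpolation=2)[:480]]) if 0 else cv2.resize(a,(800,600),interpolation=2))
# point cloud for black grip from both cams
for n,k,(u0,u1,v0,v1) in(('top',c,(165,215,195,240)),('scene',s,(320,350,135,170))):
    vv,uu=np.mgrid[v0:v1,u0:u1]; uu=uu.ravel();vv=vv.ravel()
    d=k['range_z'][vv,uu]; nn=cv2.undistortPoints(np.stack([uu,vv],1).astype(float)[:,None],k['mtx'],k['D'])[:,0]
    P=np.c_[nn*d[:,None],d]@k['world_from_camera'][:3,:3].T+k['world_from_camera'][:3,3]
    m=(k['pixels'][vv,uu].max(1)<45)&(P[:,2]>130)&(P[:,2]<175)&(d>0); Q=P[m]
    t=Q[Q[:,2]>155]; print(n,m.sum(),len(t),Q.mean(0),t.mean(0) if len(t) else'')
    if len(t)>4: print(cv2.minAreaRect(t[:,:2].astype(np.float32)))
# funnel rim top
vv,uu=np.mgrid[140:240,55:155];uu=uu.ravel();vv=vv.ravel();d=c['range_z'][vv,uu]
nn=cv2.undistortPoints(np.stack([uu,vv],1).astype(float)[:,None],c['mtx'],c['D'])[:,0]
P=np.c_[nn*d[:,None],d]@c['world_from_camera'][:3,:3].T+c['world_from_camera'][:3,3]
r=P[(P[:,2]>192)&(P[:,2]<215)];print('rim',len(r),cv2.minEnclosingCircle(r[:,:2].astype(np.float32)),r[:,2].max())
print(c['world_from_camera'].round(2))
```

```text
top 60 21 [519.11063467 229.18491815 147.61626479] [519.81776419 228.58144341 158.45232011]
((518.7776489257812, 232.2310028076172), (8.953631401062012, 22.190471649169922), 13.599924087524414)
scene 152 53 [526.74393185 231.19809908 148.75693724] [525.53352871 232.72606607 159.64168272]
((525.0859375, 234.5576171875), (24.296588897705078, 12.312353134155273), 73.5003662109375)
rim 1467 ((557.0133056640625, 357.44635009765625), 60.189796447753906) 208.28651476357675
[[-2.00000e-02 -9.80000e-01  1.90000e-01  3.65450e+02]
 [-1.00000e+00  2.00000e-02 -0.00000e+00  7.63500e+01]
 [-0.00000e+00 -1.90000e-01 -9.80000e-01  1.02614e+03]
 [ 0.00000e+00  0.00000e+00  0.00000e+00  1.00000e+00]]
```

View pics/crop1.png

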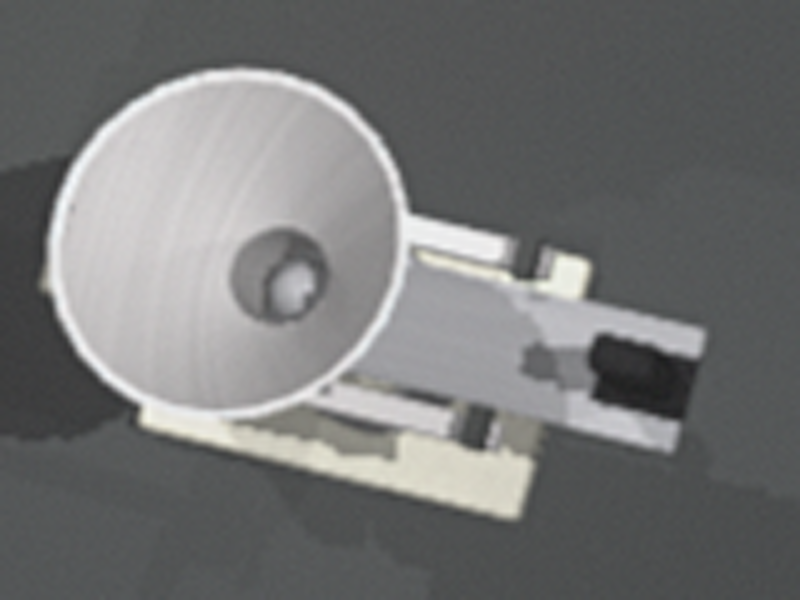

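The crop shows the grip top at about (640,365), which is (188,213) in the full picture. The ball is visible in the bore, and the gate points down-right by about 14.7°.

- **Position:** the grip is at about (525,234) and the funnel axis at (557,357), so they are 127 mm apart. That puts the gate about 7 mm drawn, which is within the given range.
- **Size checks:** the rim radius is 60 mm and the grip top is at about 160 mm; both match.
- **Draw direction:** about −105°.

First I'll raise the tool and turn it to yaw −105°.

Call:
step_arm([
  {"tz": -40,"wz": 0.14,"fingers": 1},
  {"tz": -20,"wz": 0.14},
  {"wz": 0.14},
  {"wz": 0.14},
  {"wz": 0.14},
])

```text
validation failed for argument at $.mo...
```

Call:
step_arm([
  {"wz": 0.14},
  {"wz": 0.14},
  {"wz": 0.14},
  {"wz": 0.14},
  {"wz": 0.14},
])

```text
validation failed for argument at $.mo...
```

Call:
step_arm([
  {"wz": 0.13},
  {},
  {},
])

```text
validation failed for argument at $.mo...
```

The calls were refused at validation, probably because every row needs all its fields.

Call:
step_arm([
  {"fingers": 1,"tx": 0,"ty": 0,"tz": -40,"wx": 0,"wy": 0,"wz": 0.14},
  {"fingers": 1,"tx": 0,"ty": 0,"tz": -20,"wx": 0,"wy": 0,"wz": 0.14},
  {"fingers": 1,"tx": 0,"ty": 0,"tz": 0,"wx": 0,"wy": 0,"wz": 0.14},
  {"fingers": 1,"tx": 0,"ty": 0,"tz": 0,"wx": 0,"wy": 0,"wz": 0.14},
  {"fingers": 1,"tx": 0,"ty": 0,"tz": 0,"wx": 0,"wy": 0,"wz": 0.14},
])

```text
time_s: 0.6
tcp_pos: [187.4, 595.9, 282.1]
orientation: [179.9, -0.0, -57.9]
ft_force: [0.6, 0.2, 0.5]
finger_gap: 86.9
gripper_force: 0.0
```

Call:
step_arm([
  {"fingers": 1,"tx": 0,"ty": 0,"tz": 0,"wx": 0,"wy": 0,"wz": 0.14},
  {"fingers": 1,"tx": 0,"ty": 0,"tz": 0,"wx": 0,"wy": 0,"wz": 0.14},
  {"fingers": 1,"tx": 0,"ty": 0,"tz": 0,"wx": 0,"wy": 0,"wz": 0.14},
  {"fingers": 1,"tx": 0,"ty": 0,"tz": 0,"wx": 0,"wy": 0,"wz": 0.14},
  {"fingers": 1,"tx": 0,"ty": 0,"tz": 0,"wx": 0,"wy": 0,"wz": 0.14},
])

```text
time_s: 1.1
tcp_pos: [187.4, 595.9, 281.9]
orientation: [180.0, -0.1, -98.0]
ft_force: [-0.4, 0.1, -0.4]
finger_gap: 87.0
gripper_force: 0.0
```

Call:
step_arm([
  {"fingers": 1,"tx": 0,"ty": 0,"tz": 0,"wx": 0,"wy": 0,"wz": 0.12},
  {"fingers": 1,"tx": 0,"ty": 0,"tz": 0,"wx": 0,"wy": 0,"wz": 0},
])

```text
time_s: 1.3
tcp_pos: [187.4, 595.9, 281.9]
orientation: [180.0, -0.1, -104.5]
ft_force: [-0.1, -0.2, 0.5]
finger_gap: 87.0
gripper_force: 0.0
```

Call:
step_arm([
  {"fingers": 1,"tx": 27,"ty": -42,"tz": 0,"wx": 0,"wy": 0,"wz": 0},
  {"fingers": 1,"tx": 27,"ty": -42,"tz": 0,"wx": 0,"wy": 0,"wz": 0},
  {"fingers": 1,"tx": 27,"ty": -42,"tz": 0,"wx": 0,"wy": 0,"wz": 0},
  {"fingers": 1,"tx": 27,"ty": -42,"tz": 0,"wx": 0,"wy": 0,"wz": 0},
  {"fingers": 1,"tx": 27,"ty": -42,"tz": 0,"wx": 0,"wy": 0,"wz": 0},
])

```text
time_s: 1.8
tcp_pos: [357.7, 411.0, 282.5]
orientation: [-180.0, -0.0, -104.3]
ft_force: [1.0, 1.6, 0.1]
finger_gap: 86.9
gripper_force: 0.0
```

Call:
step_arm([
  {"fingers": 1,"tx": 27,"ty": -42,"tz": 0,"wx": 0,"wy": 0,"wz": 0},
  {"fingers": 1,"tx": 27,"ty": -42,"tz": 0,"wx": 0,"wy": 0,"wz": 0},
  {"fingers": 1,"tx": 27,"ty": -42,"tz": 0,"wx": 0,"wy": 0,"wz": 0},
  {"fingers": 1,"tx": 27,"ty": -42,"tz": 0,"wx": 0,"wy": 0,"wz": 0},
  {"fingers": 1,"tx": 27,"ty": -40,"tz": 0,"wx": 0,"wy": 0,"wz": 0},
])

```text
time_s: 2.3
tcp_pos: [525.3, 228.0, 282.5]
orientation: [180.0, -0.0, -104.4]
ft_force: [0.5, 0.8, 0.1]
finger_gap: 86.8
gripper_force: 0.0
```

Call:
step_arm([
  {"fingers": 1,"tx": 0,"ty": 0,"tz": 0,"wx": 0,"wy": 0,"wz": 0},
  {"fingers": 1,"tx": 0,"ty": 0,"tz": 0,"wx": 0,"wy": 0,"wz": 0},
])

```text
time_s: 2.5
tcp_pos: [524.7, 228.7, 281.9]
orientation: [179.9, -0.0, -104.6]
ft_force: [-0.3, 1.1, 0.2]
finger_gap: 86.8
gripper_force: 0.0
```

Run:
```python
from h import *
c=snap('wrist','w1'); cv2.imwrite('pics/w1b.png',cv2.resize(c['pixels'],(800,600)))
vv,uu=np.mgrid[0:420,0:560];uu=uu.ravel();vv=vv.ravel();d=c['range_z'].ravel()
nn=cv2.undistortPoints(np.stack([uu,vv],1).astype(float)[:,None],c['mtx'],c['D'])[:,0]
P=np.c_[nn*d[:,None],d]@c['world_from_camera'][:3,:3].T+c['world_from_camera'][:3,3]
def sel(z0,z1,r,dark=None):
    m=(d>0)&(P[:,2]>z0)&(P[:,2]<z1)&(np.hypot(P[:,0]-524,P[:,1]-232)<r)
    if dark: m&=c['pixels'].reshape(-1,3).max(1)<dark
    return m
m=sel(154,167,35); print('grip top',m.sum(),P[m].mean(0),cv2.minAreaRect(P[m][:,:2].astype(np.float32)),'px',uu[m].mean(),vv[m].mean())
m=sel(104,116,60); print('plate',m.sum(),cv2.minAreaRect(P[m][:,:2].astype(np.float32)))
```

```text
grip top 404 [524.730581   235.18667854 160.00491934] ((524.9171752929688, 236.00979614257812), (23.40520477294922, 13.452204704284668), 72.66830444335938) px 277.06188118811883 207.83168316831683
plate 2417 ((529.8516235351562, 254.89541625976562), (72.56402587890625, 62.338714599609375), 74.13430786132812)
```

View pics/w1b.png

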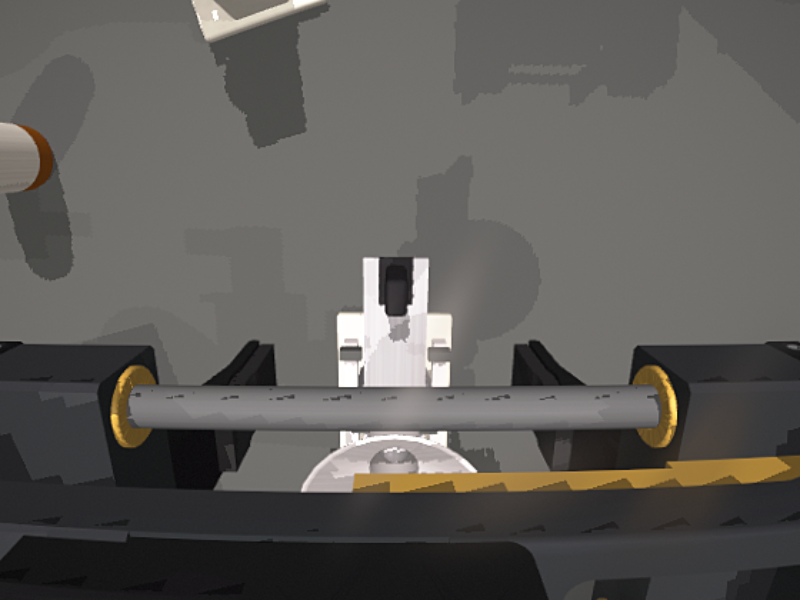

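The wrist picture shows the grip at (397,288), between the fingers and lined up with the gate, which runs upright in the image. The grip is at (524.8,235.5) with its top at 160 mm, which agrees with the earlier measurement. I'll centre on it and descend to TCP z ≈ 131.

Call:
step_arm([
  {"fingers": 1,"tx": -6,"ty": 1.5,"tz": 20,"wx": 0,"wy": 0,"wz": 0},
  {"fingers": 1,"tx": 0,"ty": 0,"tz": 30,"wx": 0,"wy": 0,"wz": 0},
  {"fingers": 1,"tx": 0,"ty": 0,"tz": 30,"wx": 0,"wy": 0,"wz": 0},
  {"fingers": 1,"tx": 0,"ty": 0,"tz": 20,"wx": 0,"wy": 0,"wz": 0},
  {"fingers": 1,"tx": 0,"ty": 0,"tz": 0,"wx": 0,"wy": 0,"wz": 0},
])

```text
time_s: 3.05
tcp_pos: [521.6, 236.3, 179.5]
orientation: [179.7, -0.3, -104.4]
ft_force: [-0.0, 0.1, -0.1]
finger_gap: 87.2
gripper_force: 0.0
```

Call:
step_arm([
  {"fingers": 1,"tx": 0,"ty": 0,"tz": 15,"wx": 0,"wy": 0,"wz": 0},
  {"fingers": 1,"tx": 0,"ty": 0,"tz": 15,"wx": 0,"wy": 0,"wz": 0},
  {"fingers": 1,"tx": 0,"ty": 0,"tz": 12,"wx": 0,"wy": 0,"wz": 0},
  {"fingers": 1,"tx": 0,"ty": 0,"tz": 8,"wx": 0,"wy": 0,"wz": 0},
  {"fingers": 1,"tx": 0,"ty": 0,"tz": 0,"wx": 0,"wy": 0,"wz": 0},
])

```text
time_s: 3.55
tcp_pos: [523.8, 236.2, 132.0]
orientation: [179.9, -0.1, -104.5]
ft_force: [0.2, 0.1, -0.5]
finger_gap: 87.3
gripper_force: 0.0
```

Call:
step_arm([
  {"fingers": -1,"tx": 0,"ty": 0,"tz": 0,"wx": 0,"wy": 0,"wz": 0},
  {"fingers": -1,"tx": 0,"ty": 0,"tz": 0,"wx": 0,"wy": 0,"wz": 0},
  {"fingers": -1,"tx": 0,"ty": 0,"tz": 0,"wx": 0,"wy": 0,"wz": 0},
  {"fingers": -1,"tx": 0,"ty": 0,"tz": 0,"wx": 0,"wy": 0,"wz": 0},
  {"fingers": -1,"tx": 0,"ty": 0,"tz": 0,"wx": 0,"wy": 0,"wz": 0},
], grip_force=20)

```text
time_s: 4.05
tcp_pos: [524.4, 236.0, 132.8]
orientation: [-180.0, 0.0, -104.6]
ft_force: [-0.9, 0.2, -0.3]
finger_gap: 54.8
gripper_force: 0.0
```

Call:
step_arm([
  {"fingers": -1,"tx": 0,"ty": 0,"tz": 0,"wx": 0,"wy": 0,"wz": 0},
  {"fingers": -1,"tx": 0,"ty": 0,"tz": 0,"wx": 0,"wy": 0,"wz": 0},
  {"fingers": -1,"tx": 0,"ty": 0,"tz": 0,"wx": 0,"wy": 0,"wz": 0},
])

```text
time_s: 4.35
tcp_pos: [524.4, 236.0, 132.6]
orientation: [-180.0, -0.0, -104.6]
ft_force: [0.1, -0.8, -0.1]
finger_gap: 31.1
gripper_force: 0.0
```

Call:
step_arm([
  {"fingers": -1,"tx": 0,"ty": 0,"tz": 0,"wx": 0,"wy": 0,"wz": 0},
  {"fingers": -1,"tx": 0,"ty": 0,"tz": 0,"wx": 0,"wy": 0,"wz": 0},
  {"fingers": -1,"tx": 0,"ty": 0,"tz": 0,"wx": 0,"wy": 0,"wz": 0},
  {"fingers": -1,"tx": 0,"ty": 0,"tz": 0,"wx": 0,"wy": 0,"wz": 0},
  {"fingers": -1,"tx": 0,"ty": 0,"tz": 0,"wx": 0,"wy": 0,"wz": 0},
])

```text
time_s: 4.85
tcp_pos: [525.1, 235.9, 132.6]
orientation: [-179.9, 0.0, -104.6]
ft_force: [5.7, -1.4, -1.9]
finger_gap: 13.8
gripper_force: 20.0
```

The gap is 13.8 mm at 20 N, so the grip is held. I'll draw along tool +x.

Call:
step_arm([
  {"fingers": -1,"tx": 3,"ty": -0.5,"tz": 0,"wx": 0,"wy": 0,"wz": 0},
  {"fingers": -1,"tx": 8,"ty": -0.3,"tz": 0,"wx": 0,"wy": 0,"wz": 0},
  {"fingers": -1,"tx": 10,"ty": 0,"tz": 0,"wx": 0,"wy": 0,"wz": 0},
  {"fingers": -1,"tx": 10,"ty": 0,"tz": 0,"wx": 0,"wy": 0,"wz": 0},
  {"fingers": -1,"tx": 8,"ty": 0,"tz": 0,"wx": 0,"wy": 0,"wz": 0},
])

```text
time_s: 5.35
tcp_pos: [514.7, 197.2, 132.5]
orientation: [180.0, 0.0, -104.6]
ft_force: [0.9, 3.7, -2.5]
finger_gap: 13.7
gripper_force: 20.0
```

Call:
step_arm([
  {"fingers": -1,"tx": 4,"ty": 0,"tz": 0,"wx": 0,"wy": 0,"wz": 0},
  {"fingers": -1,"tx": 4,"ty": 0,"tz": 0,"wx": 0,"wy": 0,"wz": 0},
  {"fingers": -1,"tx": 2,"ty": 0,"tz": 0,"wx": 0,"wy": 0,"wz": 0},
  {"fingers": -1,"tx": 0,"ty": 0,"tz": 0,"wx": 0,"wy": 0,"wz": 0},
])

```text
time_s: 5.75
tcp_pos: [512.1, 187.7, 132.5]
orientation: [179.9, -0.1, -104.6]
ft_force: [-2.1, 2.0, 0.9]
finger_gap: 14.0
gripper_force: 20.0
```

Call:
step_arm([
  {"fingers": -1,"tx": 2,"ty": 0,"tz": 0,"wx": 0,"wy": 0,"wz": 0},
  {"fingers": -1,"tx": 0,"ty": 0,"tz": 0,"wx": 0,"wy": 0,"wz": 0},
])

```text
time_s: 5.95
tcp_pos: [511.8, 186.3, 132.5]
orientation: [179.9, -0.0, -104.6]
ft_force: [-3.3, 2.1, 1.3]
finger_gap: 14.1
gripper_force: 20.0
```

Call:
step_arm([
  {"fingers": -1,"tx": 1.5,"ty": 0,"tz": 0,"wx": 0,"wy": 0,"wz": 0},
  {"fingers": -1,"tx": 0,"ty": 0,"tz": 0,"wx": 0,"wy": 0,"wz": 0},
])

```text
time_s: 6.15
tcp_pos: [511.4, 185.0, 132.5]
orientation: [179.9, -0.0, -104.5]
ft_force: [-3.3, 3.5, 1.9]
finger_gap: 13.9
gripper_force: 20.0
```

Call:
step_arm([
  {"fingers": -1,"tx": 1.5,"ty": 0,"tz": 0,"wx": 0,"wy": 0,"wz": 0},
  {"fingers": -1,"tx": 0,"ty": 0,"tz": 0,"wx": 0,"wy": 0,"wz": 0},
])

```text
time_s: 6.35
tcp_pos: [511.3, 184.3, 132.5]
orientation: [180.0, 0.1, -104.6]
ft_force: [-4.4, 6.5, 0.9]
finger_gap: 13.9
gripper_force: 20.0
```

Call:
step_arm([
  {"fingers": -1,"tx": 1.5,"ty": 0,"tz": 0,"wx": 0,"wy": 0,"wz": 0},
  {"fingers": -1,"tx": 0,"ty": 0,"tz": 0,"wx": 0,"wy": 0,"wz": 0},
])

```text
time_s: 6.55
tcp_pos: [511.3, 184.3, 132.5]
orientation: [-180.0, 0.2, -104.5]
ft_force: [-4.2, 10.0, 0.0]
finger_gap: 14.0
gripper_force: 20.0
```

Call:
step_arm([
  {"fingers": -1,"tx": 1.5,"ty": 0,"tz": 0,"wx": 0,"wy": 0,"wz": 0},
  {"fingers": -1,"tx": 0,"ty": 0,"tz": 0,"wx": 0,"wy": 0,"wz": 0},
])

```text
time_s: 6.75
tcp_pos: [511.3, 184.2, 132.5]
orientation: [-179.9, 0.4, -104.5]
ft_force: [-4.5, 13.9, -0.7]
finger_gap: 14.2
gripper_force: 20.0
```

The position has stalled while the pull keeps rising to 14 N, 179 mm from the funnel axis, so the gate is at its end stop. I'll ease the pull, open the fingers and lift.

Call:
step_arm([
  {"fingers": -1,"tx": -2,"ty": 0.5,"tz": 0,"wx": 0,"wy": 0,"wz": 0},
  {"fingers": 0.6,"tx": 0,"ty": 0,"tz": 0,"wx": 0,"wy": 0,"wz": 0},
  {"fingers": 0.6,"tx": 0,"ty": 0,"tz": 0,"wx": 0,"wy": 0,"wz": 0},
  {"fingers": 0.6,"tx": 0,"ty": 0,"tz": 0,"wx": 0,"wy": 0,"wz": 0},
  {"fingers": 0.6,"tx": 0,"ty": 0,"tz": 0,"wx": 0,"wy": 0,"wz": 0},
])

```text
time_s: 7.25
tcp_pos: [510.9, 182.1, 132.5]
orientation: [-180.0, -0.0, -104.6]
ft_force: [-0.5, -0.5, 0.1]
finger_gap: 38.6
gripper_force: 0.0
```

Call:
step_arm([
  {"fingers": 0.6,"tx": 0,"ty": 0,"tz": 0,"wx": 0,"wy": 0,"wz": 0},
  {"fingers": 0.6,"tx": 0,"ty": 0,"tz": 0,"wx": 0,"wy": 0,"wz": 0},
  {"fingers": 0.6,"tx": 0,"ty": 0,"tz": 0,"wx": 0,"wy": 0,"wz": 0},
])

```text
time_s: 7.55
tcp_pos: [510.8, 182.6, 132.6]
orientation: [-180.0, -0.0, -104.6]
ft_force: [-0.4, -0.2, -1.0]
finger_gap: 61.7
gripper_force: 0.0
```

Call:
step_arm([
  {"fingers": 0.6,"tx": 0,"ty": 0,"tz": -15,"wx": 0,"wy": 0,"wz": 0},
  {"fingers": 0.6,"tx": 0,"ty": 0,"tz": -30,"wx": 0,"wy": 0,"wz": 0},
  {"fingers": 0.6,"tx": 0,"ty": 0,"tz": -40,"wx": 0,"wy": 0,"wz": 0},
  {"fingers": 0.6,"tx": 0,"ty": 0,"tz": -40,"wx": 0,"wy": 0,"wz": 0},
  {"fingers": 0.6,"tx": 0,"ty": 0,"tz": -25,"wx": 0,"wy": 0,"wz": 0},
])

```text
time_s: 8.05
tcp_pos: [511.7, 182.9, 286.1]
orientation: [-179.8, 0.2, -104.5]
ft_force: [-0.2, -0.2, 0.9]
finger_gap: 69.8
gripper_force: 0.0
```

Call:
step_arm([
  {"fingers": 0.6,"tx": 40,"ty": 0,"tz": 0,"wx": 0,"wy": 0,"wz": 0},
  {"fingers": 0.6,"tx": 40,"ty": 0,"tz": 0,"wx": 0,"wy": 0,"wz": 0},
  {"fingers": 0.6,"tx": 40,"ty": 0,"tz": 0,"wx": 0,"wy": 0,"wz": 0},
  {"fingers": 0.6,"tx": 0,"ty": 0,"tz": 0,"wx": 0,"wy": 0,"wz": 0},
  {"fingers": 0.6,"tx": 0,"ty": 0,"tz": 0,"wx": 0,"wy": 0,"wz": 0},
])

```text
time_s: 8.55
tcp_pos: [480.5, 65.8, 282.9]
orientation: [-180.0, 0.0, -104.6]
ft_force: [-1.0, -0.1, 0.3]
finger_gap: 69.5
gripper_force: 0.0
```

Run:
```python
from h import *
c=snap('top','t2'); s=snap('scene','s2')
cv2.imwrite('pics/crop2.png',np.hstack([cv2.resize(c['pixels'][140:260,60:220],(400,300),interpolation=2),cv2.resize(s['pixels'][85:205,300:460],(400,300),interpolation=2)]))
k=s; vv,uu=np.mgrid[130:185,305:350];uu=uu.ravel();vv=vv.ravel();d=k['range_z'][vv,uu]
nn=cv2.undistortPoints(np.stack([uu,vv],1).astype(float)[:,None],k['mtx'],k['D'])[:,0]
P=np.c_[nn*d[:,None],d]@k['world_from_camera'][:3,:3].T+k['world_from_camera'][:3,3]
t=P[(k['pixels'][vv,uu].max(1)<45)&(P[:,2]>155)&(P[:,2]<170)]
print(len(t),cv2.minAreaRect(t[:,:2].astype(np.float32)) if len(t) else'')
```

```text
57 ((511.4295959472656, 183.63043212890625), (22.659677505493164, 12.919013977050781), 73.51087951660156)
```

View pics/crop2.png

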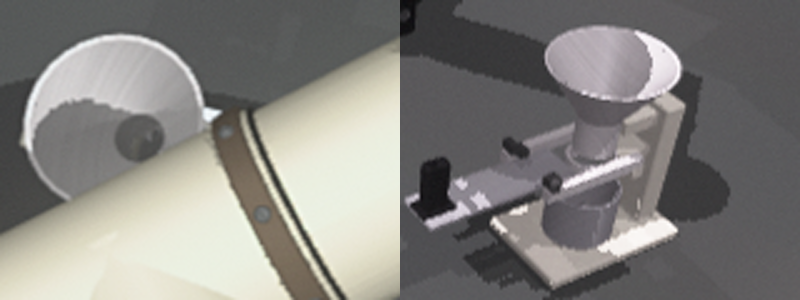

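The picture shows the gate fully out, with the grip 179.7 mm from the funnel axis, and a dark bore at (140,137). I'll check the depth in the bore, then hand in.

Run:
```python
from h import *
for f in('top0','t2'):
    c=dict(np.load(f'pics/{f}.npz')); print(f,[px(c,u,v)[2].round() for u in(113,116,119) for v in(193,196,199)])
print(env.get_obs()['time_s'])
```

```text
top0 [np.float64(121.0), np.float64(119.0), np.float64(120.0), np.float64(131.0), np.float64(134.0), np.float64(132.0), np.float64(134.0), np.float64(136.0), np.float64(133.0)]
t2 [np.float64(122.0), np.float64(115.0), np.float64(104.0), np.float64(98.0), np.float64(90.0), np.float64(53.0), np.float64(87.0), np.float64(46.0), np.float64(40.0)]
8.65
```

The ball has left the chute: the top of the ball read about 134 mm before, and the line of sight now goes down to 40–50 mm, inside the cup.

```bash
python3 -c "
from plant import env
print(env.finish_job())"
```

```text
the job is handed in; nothing more can be done
None
```

The wide dispenser's gate is drawn out to its end stop and released, the ball has left the chute and dropped towards the cup, the slim dispenser was not touched, and the job was handed in at about 8.7 s.

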